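# Serve one chocolate from the lever dispenser

## Robot

A 6-joint arm with a two-finger parallel gripper is mounted at the origin on a cart in front of the work surface, level with it; the furniture and walls round the work are solid. World frame = base frame: x ahead of the robot, y to its left, z up, the work surface at z = 0. Lengths are in m, angles in rad, forces in N, time in s.
With the tool pointing down it reaches from about 0.35 to 0.85 m from the base axis. Payload 8.1 kg.
Tool frame: the origin (TCP) lies at the centre of the arm's flange, where the gripper is bolted on; the fingertips stand 186 mm ahead of it and the grasp point (between the pads) lies 167 mm ahead of it (ctrl.grasp_offset is the z of the grasp point in the tool frame, in m); z points along the fingers, y is the line along which they close (so a half turn about z gives the same grasp; the last joint's range is limited). The gripper opens to 93 mm and grips with 3 to 60 N. Pads are 15 mm wide; open, the fingers measure 128 mm over their backs; the gripper's body (75 mm by 188 mm) begins 65 mm behind the grasp point.
Start: joints at [-1.417, 0.13, 1.488, -0, 1.523, -0.085], TCP at [0.142, -0.583, 0.405] pointing down, gripper open.
Joint ranges: [-2.96, 2.96], [-0.89, 2.26], [0.02, 2.5], [-1.34, 4.48], [0, 2.73], [-2.66, 2.66]. Speed limits (rad/s): [2.39, 2.39, 2.79, 3.14, 3.14, 3.14].

## Interface

Orientations are given as a unit quaternion [x, y, z, w].
In Python, from workcell import ctrl gives the robot as it stands.
- The arm moves only by the tool send_rows, never from a script. Its argument "targets" is a list that holds one entry, the list of rows, each a list of 5 numbers: the opening, from 0 (shut) to 1 (fully open), then the shift along the tool's x, y, z in cm, then the turn about the tool's z in rad. In form: [[[grip, tx, ty, tz, spin], ...]]. A call has exactly 10 rows; each row shifts and turns the commanded pose from where the row before left it, along the tool's axes as they then stand; what a row does not reach is not made up. A row lasts 1/12 s, in which the tool goes at most 41.7 mm and 7.16 degrees, less where a joint would pass 70% of its speed; a pose out of reach is approached as far as the arm can. A call is refused whole if a number of a shift passes 4.17 or a number of a turn 0.125, either way. A call with a gripper value outside its range is refused whole. The fingers move at their own pace and stop on an object; "force" is the grip in N (left out, the last holds). Time passes only in rows, so rows that do not move let the fingers close, or fill a call up. It gives the time, the measured TCP pose, the force, the opening and the grip force at its end, in the units of the state.
- ctrl.sense(): the state, without advancing time (a new reading comes with each control period).
- ctrl.get_image(name): name is "scene" or "top" or "wrist"; returns a dict with "image" (384x512x3 uint8, red, green, blue), "depth" (384x512 float32, m along the optical axis (not along the pixel's ray), 0 where there is no reading), "mtx" (3x3 intrinsics, pixels), "world_to_cam" (4x4, takes a point from world to camera coordinates). Camera axes: x right, y down, z forward; pixel columns grow to the right and rows downward; lengths in m; the calibration is good to about 2 mm. A picture is of the moment at which its call begins.
- ctrl.job_done(): hands the job in; it is judged then, once.
The state is a dict: "t": time; "q": joint angles; "dq": joint speeds; "joint_efforts": joint torques, N m; "eef_pos": TCP position; "ee_rot": TCP orientation; "contact_force": force on the tool from outside, world axes, zero at the start; "moment": the same for the moment, N m; "width": finger opening in m; "grip_force": force on a finger pad.
Only numpy, scipy, OpenCV 4.12 (cv2) and the standard library are available. Lean on these libraries where they do the work, as an engineer would, in place of code of your own. Each camera call takes 0.05 s, during which the arm holds its last target. There are 200 camera calls.

## Task

Serve one wrapped chocolate from the dispenser. Slide the patterned cup along the worktop until it is fully home in the wooden saddle under the chute, then press the red lever pad all the way down once so that the gate lifts and one chocolate drops into the cup, and let the lever come back up. Only push and press with the fingers: do not lift or tip the cup, do not touch the chocolates, and leave the mug, jar and teaspoon where they stand.

Things in the scene. Friction and masses are not known exactly. Their poses are not given: they have to be found in the camera images.
- dispenser: Chocolate dispenser, fixed: oak foot, white column, sloping chute with clear sides; 178 mm high. Origin: centre of the cup rest, on the worktop. +x: from cup rest back along the chute (the cup slides in along +x); lever on its -y side; z up. Foot and column: x 42 to 200, y -50 to 50 mm. Chute: 43 mm wide, from x 13 to 158 mm, its underside 106 mm high at the front.
- cup_rest (a point): Centre of the cup rest, on the worktop (axes of the dispenser). An arc-shaped oak saddle, 26 mm high, inner radius 37.5 mm, reaches 68 degrees to either side of +x; open towards -x. The cup fully home against it has its axis within about 6 mm of this point.
- lever (a joint): Rocking lever, shaft along the dispenser's y, 29 mm in +x of cup_rest and 146 mm high. 0 rad: pad up, gate shut; 0.59: pad fully down at its stop; the gate passes a chocolate above 0.5. It springs back by itself: 1.5 N at the pad to start, about 4 N fully down. While down, a rear blade holds the other chocolates: one press serves one. Rolling out takes 0.5 s: hold the pad down a second.
- lever_pad (a point): Centre of the top of the red pad to press, 34 x 36 mm; moves with the lever. At rest about 84 mm in +x and 42 mm in -y of cup_rest, 181 mm high, rising to the rear by 0.3 rad; fully down about 40 mm lower and 10 mm farther in +x. The chute's side is 22 mm from the pad's centre.
- cup: White tumbler with a print of dark upright diamonds, 77 mm across the rim, 72 mm across the foot, 100 mm high, open top, no handle, about 0.28 kg; origin at the centre of its underside. It starts on the -x side of the cup rest.
- choc_1: Gold foil ball, 28 mm, 18 g, the first in the chute, held by the gate; origin at its centre.
- choc_2: Red foil ball, 28 mm, second in the chute; origin at its centre.
- choc_3: Gold foil ball, 28 mm, third in the chute; origin at its centre.
- choc_4: Red foil ball, 28 mm, last in the chute; origin at its centre.
- dark_mug: Bystander: dark grey mug with handle, 86 x 119 mm, 99 mm high; origin under it.
- sugar_jar: Bystander: white jar with a wooden lid, 74 mm across, 85 mm high; origin under it.
- spoon: Bystander: steel teaspoon lying flat, 137 mm long; origin under its middle.

How it is judged:
By the outcome, as a careful person would: the job done as asked, in the order asked, and still so for the second after the job is handed in, with the robot touching nothing.
It also fails if it takes over 51 s, if anything falls off the work surface, if the arm or the gripper's body presses on something with over 40 N, if the wrist force passes 120 N, or if a joint passes its speed limit or range.

## Working session

There is one attempt and no reset: what is moved stays moved. The work goes in short steps, Python scripts to look and compute and a tool call to move; the robot and the scene stay as the last step left them, time stands still between calls to the robot, and variables do not carry over. Pictures are saved under pics/ and viewed, at most 11 in all, crops included, and the job is handed in when it is done.

Besides the shell and the picture viewer there is one more tool, called after "Request:" as a command line: name --argument value ..., lists and objects as JSON in quotes. send_rows: Moves the arm, as the interface text tells. Its arguments: {"type":"object","properties":{"targets":{"type":"array","items":{"type":"array","items":{"type":"array","items":{"type":"number"}}}},"force":{"type":"number"}},"required":["targets"]}

```bash
mkdir -p pics; python3 - <<'E'
from workcell import ctrl
import cv2,numpy as np,pickle
d={n:ctrl.get_image(n) for n in("scene","top")}
pickle.dump(d,open('d0.pkl','wb'))
for n in d:
    cv2.imwrite(f'pics/{n}0.png',d[n]["image"][:,:,::-1]); print(n,d[n]["mtx"].round(1).tolist(),d[n]["world_to_cam"].round(3).tolist())
s=ctrl.sense();print(s["t"],s["eef_pos"],s["ee_rot"],s["contact_force"],s["width"])
E
```

```text
scene [[432.4, 0.0, 254.7], [0.0, 432.4, 199.6], [0.0, 0.0, 1.0]] [[0.896, -0.444, -0.013, -0.452], [-0.296, -0.577, -0.761, 0.32], [0.33, 0.686, -0.648, 0.77], [0.0, 0.0, 0.0, 1.0]]
top [[433.8, 0.0, 262.4], [0.0, 433.8, 185.0], [0.0, 0.0, 1.0]] [[0.018, -1.0, -0.004, 0.099], [-0.996, -0.017, -0.093, 0.547], [0.093, 0.006, -0.996, 1.087], [0.0, 0.0, 0.0, 1.0]]
0.1 [ 0.14191291 -0.58277186  0.40381549] [ 9.92880959e-01  1.19108049e-01 -2.61941313e-05 -8.20742258e-04] [-0.46857816  0.68442455  0.13007064] 0.0930410152374184
```

View pics/scene0.png

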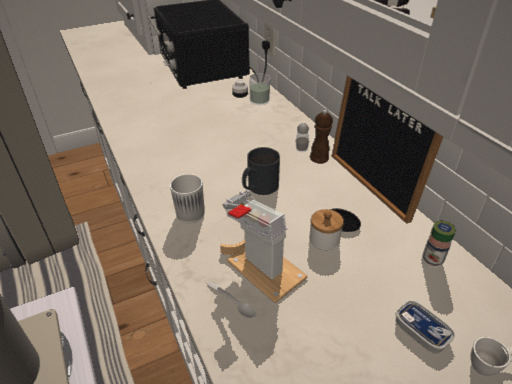

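View pics/top0.png

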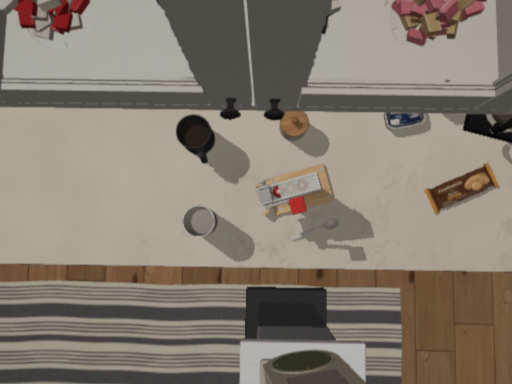

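The scene view shows the cup at (188,198), the dispenser at (262,245) with its red pad at (240,211), the mug behind at (262,170) and the spoon in front at (235,300). In the top view the cup is at (200,221), the pad at (298,205), the mug at (196,135) and the spoon near (315,229). The chute runs right and slightly up.

```bash
cat > h.py <<'E'
import numpy as np,cv2
def cloud(d):
    K,T=d["mtx"],d["world_to_cam"];z=d["depth"].astype(float)
    v,u=np.mgrid[:z.shape[0],:z.shape[1]]
    c=np.stack([(u-K[0,2])/K[0,0]*z,(v-K[1,2])/K[1,1]*z,z],-1)
    return (c-T[:3,3])@T[:3,:3]
def ray(d,uv,h):
    K,T=d["mtx"],d["world_to_cam"]
    r=np.linalg.inv(K)@[*uv,1]@T[:3,:3];o=-T[:3,:3].T@T[:3,3]
    return o+r*(h-o[2])/r[2]
def red(d):
    h=cv2.cvtColor(d["image"],cv2.COLOR_RGB2HSV)
    return ((h[...,0]<8)|(h[...,0]>172))&(h[...,1]>170)&(h[...,2]>90)
E
python3 - <<'E'
import pickle;from h import *
d=pickle.load(open('d0.pkl','rb'))
for n in d:
    P=cloud(d[n]);v,u=np.mgrid[:384,:512]
    m=red(d[n])&(P[...,2]>.12)&(P[...,2]<.22)&(P[...,0]<.8)
    k,l,st,ce=cv2.connectedComponentsWithStats(m.astype(np.uint8))
    for i in range(1,k):
        if st[i,4]>8:
            q=P[l==i]; print(n,'red',ce[i].round(1),st[i,4],q.mean(0).round(4),q.min(0).round(3),q.max(0).round(3),'ray@.181',ray(d[n],ce[i],.181).round(4), cv2.minAreaRect(q[:,:2].astype(np.float32)*1000))
    a=(P[...,2]>.04)&(P[...,0]>.2)&(P[...,0]<.75)&(P[...,1]>-.3)&(P[...,1]<.5)&(P[...,2]<.25)
    k,l,st,ce=cv2.connectedComponentsWithStats(a.astype(np.uint8))
    for i in range(1,k):
        if st[i,4]>80:
            q=P[l==i]; print(n,'obj',ce[i].round(),st[i,4],q.min(0).round(3),q.max(0).round(3))
            t=q[q[:,2]>.092]
            if len(t)>20: print('   top>.092: ',cv2.minEnclosingCircle((t[:,:2]*1000).astype(np.float32)), cv2.minAreaRect((t[:,:2]*1000).astype(np.float32)))
    # oak foot: brown low
    h=cv2.cvtColor(d[n]["image"],cv2.COLOR_RGB2HSV)
    m=(h[...,0]>8)&(h[...,0]<22)&(h[...,1]>90)&(P[...,2]>.005)&(P[...,2]<.04)&(P[...,0]>.3)&(P[...,0]<.7)&(abs(P[...,1])<.3)
    q=P[m];print(n,'oak',m.sum(),q.min(0).round(3),q.max(0).round(3),np.median(q[:,2]),cv2.minAreaRect((q[:,:2]*1000).astype(np.float32)))
im=d["top"]["image"][90:270,150:370,::-1]
a=cv2.resize(im,None,fx=3.3,fy=3.3,interpolation=cv2.INTER_CUBIC);cv2.imwrite('pics/topc.png',a)
E
```

```text
scene red [239. 211.] 160 [0.4865 0.0257 0.1822] [0.468 0.009 0.176] [0.506 0.045 0.186] ray@.181 [0.487  0.0268 0.181 ] ((488.59393310546875, 28.23015785217285), (36.113853454589844, 31.759584426879883), 16.769542694091797)
scene obj [262. 166.] 1144 [0.595 0.231 0.04 ] [0.709 0.321 0.101]
   top>.092:  ((666.0616455078125, 277.0327453613281), 45.27781295776367) ((666.2513427734375, 276.0667724609375), (82.79302215576172, 86.22242736816406), 5.732804775238037)
scene obj [187. 193.] 1075 [0.412 0.217 0.04 ] [0.488 0.297 0.103]
   top>.092:  ((448.8670654296875, 258.13092041015625), 40.15181350708008) ((449.8331604003906, 257.3340759277344), (75.70993041992188, 76.60254669189453), 19.033262252807617)
scene obj [259. 228.] 2789 [ 0.468 -0.031  0.04 ] [0.567 0.119 0.186]
   top>.092:  ((525.9901733398438, 44.121315002441406), 75.54389953613281) ((512.4397583007812, 42.20390319824219), (90.45646667480469, 150.33474731445312), 8.549545288085938)
scene obj [326. 223.] 784 [ 0.665 -0.007  0.04 ] [0.739 0.066 0.087]
scene oak 1724 [ 0.468 -0.078  0.005] [0.603 0.101 0.029] 0.0098679366850167
[... 799 characters left out ...]
79589844, 84.33969116210938), 74.48393249511719)
top obj [289. 191.] 1541 [ 0.47  -0.027  0.11 ] [0.565 0.123 0.187]
   top>.092:  ((527.37939453125, 48.128963470458984), 74.69154357910156) ((512.0866088867188, 45.704383850097656), (87.62833404541016, 148.69129943847656), 8.483884811401367)
top obj [196. 220.] 335 [0.414 0.221 0.04 ] [0.488 0.297 0.105]
   top>.092:  ((450.7546081542969, 259.603515625), 38.61802291870117) ((450.539306640625, 259.29254150390625), (73.61738586425781, 74.73026275634766), 1.1356589794158936)
top oak 856 [ 0.471 -0.073  0.005] [0.7   0.295 0.026] 0.009227826103605605 ((566.5636596679688, 122.8427734375), (404.9644775390625, 170.93296813964844), 72.23358154296875)
```

View pics/topc.png

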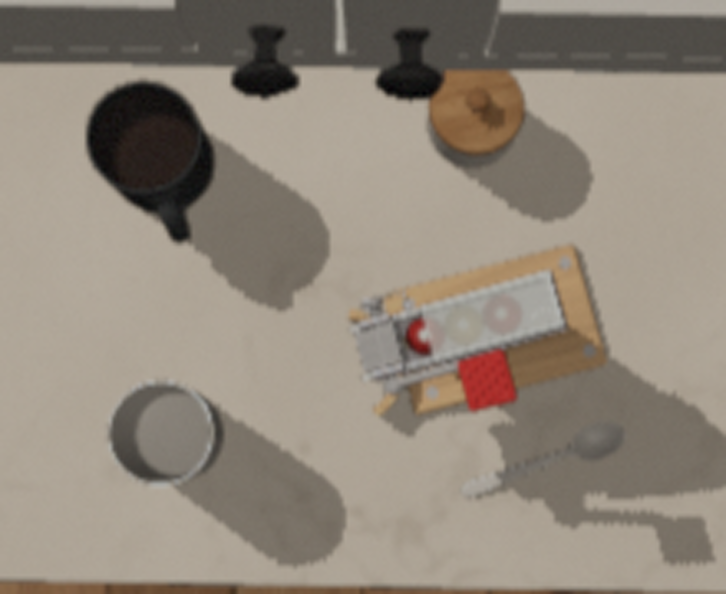

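The pad gives a dispenser yaw of about 15.7°, which puts cup_rest at about (0.505, 0.123). The foot outline gives (0.504, 0.126), so the two agree. The cup is at about (0.450, 0.2585), 146 mm from the rest along (0.374, -0.927). I'll turn the tool to yaw 112°, so pushing goes along tool -x, and move behind the cup.

Request:
send_rows --targets '[[[0.39,0,0,0,-0.125],[0.39,0,0,0,-0.125],[0.39,0,0,0,-0.125],[0.39,0,0,0,-0.125],[0.39,0,0,0,-0.125],[0.39,0,0,0,-0.125],[0.39,0,0,0,-0.125],[0.39,0,0,0,-0.125],[0.39,0,0,0,-0.125],[0.39,0,0,0,-0.125]]]'

```text
t: 0.93
eef_pos: [0.142, -0.5828, 0.4041]
ee_rot: [0.733, 0.68, 0.0, -0.0]
contact_force: [0.1, -0.1, -0.5]
width: 0.037
grip_force: 0.0
```

```bash
python3 - <<'E'
import pickle;from h import *
from workcell import ctrl
from scipy.spatial.transform import Rotation as R
s=ctrl.sense();print(s["t"],s["eef_pos"].round(4),np.rad2deg(R.from_quat(s["ee_rot"]).as_matrix()[:2,0]).round(2),np.round(s["q"],2),s["width"])
d=pickle.load(open('d0.pkl','rb'));c=np.array([.5045,.1235]);a=np.deg2rad(15.7);xd=np.array([np.sin(a),-np.cos(a)]);yd=np.array([np.cos(a),np.sin(a)])
for n in d:
    P=cloud(d[n]).reshape(-1,3);X=(P[:,:2]-c)@xd;Y=(P[:,:2]-c)@yd;m=(abs(Y)<60e-3)&(P[:,2]>.1)&(P[:,2]<.25)
    for lo in np.arange(-.03,.05,.01):
        k=m&(X>=lo)&(X<lo+.01)
        if k.sum():print(n,round(lo,3),k.sum(),'z',P[k,2].min().round(3),P[k,2].max().round(3),'y',Y[k].min().round(3),Y[k].max().round(3))
E
```

```text
0.9333 [ 0.142  -0.5828  0.4041] [ 4.34 57.13] [-1.42  0.13  1.49 -0.    1.52 -1.34] 0.03700977094332958
scene 0.0 3 z 0.142 0.143 y -0.005 0.015
scene 0.01 40 z 0.11 0.153 y -0.031 0.028
scene 0.02 98 z 0.107 0.156 y -0.034 0.034
scene 0.03 152 z 0.111 0.159 y -0.031 0.035
scene 0.04 36 z 0.113 0.163 y -0.031 0.036
top 0.0 22 z 0.125 0.147 y -0.017 0.021
top 0.01 88 z 0.11 0.154 y -0.03 0.035
top 0.02 133 z 0.111 0.157 y -0.031 0.036
top 0.03 98 z 0.112 0.16 y -0.03 0.036
top 0.04 99 z 0.113 0.164 y -0.029 0.036
```

Request:
send_rows --targets '[[[0.39,0,0,0,-0.125],[0.39,0,0,0,-0.125],[0.39,0,0,0,-0.125],[0.39,0,0,0,-0.09],[0.39,1.86,3.47,0,0],[0.39,1.86,3.47,0,0],[0.39,1.86,3.47,0,0],[0.39,1.86,3.47,0,0],[0.39,1.86,3.47,0,0],[0.39,1.86,3.47,0,0]]]'

```text
t: 1.77
eef_pos: [0.294, -0.3999, 0.4043]
ee_rot: [0.56, 0.829, 0.0, -0.0]
contact_force: [0.4, -1.3, 0.5]
width: 0.0361
grip_force: 0.0
```

Request:
send_rows --targets '[[[0.39,1.86,3.47,0,0],[0.39,1.86,3.47,0,0],[0.39,1.86,3.47,0,0],[0.39,1.86,3.47,0,0],[0.39,1.86,3.47,0,0],[0.39,3.75,1.56,0,0],[0.39,3.75,1.56,0,0],[0.39,3.75,1.56,0,0],[0.39,3.75,1.56,0,0],[0.39,3.75,1.56,0,0]]]'

```text
t: 2.6
eef_pos: [0.4212, -0.0457, 0.4044]
ee_rot: [0.56, 0.829, -0.0, -0.0]
contact_force: [0.5, -0.6, -0.4]
width: 0.0367
grip_force: 0.0
```

Request:
send_rows --targets '[[[0.39,3.75,1.56,0,0],[0.39,3.75,1.56,0,0],[0.39,3.75,1.56,0,0],[0.39,3.75,1.56,0,0],[0.39,3.75,1.56,0,0],[0.39,3.75,1.56,0,0],[0.39,3.75,1.56,0,0],[0.39,3.75,1.56,0,0],[0.39,3.75,1.56,0,0],[0.39,0,0,0,0]]]'

```text
t: 3.43
eef_pos: [0.4246, 0.3235, 0.4034]
ee_rot: [0.558, 0.83, 0.0, -0.001]
contact_force: [0.3, 0.4, -0.7]
width: 0.0363
grip_force: 0.0
```

```bash
cat >> h.py <<'E'
def tool(s,goal):
    from scipy.spatial.transform import Rotation as R
    M=R.from_quat(s["ee_rot"]).as_matrix();x=M[:,0]
    print('t',round(s["t"],2),'pos',np.round(s["eef_pos"],4),'yaw',np.rad2deg(np.arctan2(x[1],x[0])).round(2),'shift cm',(M.T@(np.array(goal)-s["eef_pos"])*100).round(2),'F',np.round(s["contact_force"],1))
E
python3 - <<'E'
from h import *;from workcell import ctrl
tool(ctrl.sense(),[.4257,.319,.214])
d=ctrl.get_image("wrist");cv2.imwrite('pics/w1.png',d["image"][:,:,::-1])
P=cloud(d);q=P[(P[...,2]>.09)&(P[...,2]<.11)&(abs(P[...,0]-.45)<.06)&(abs(P[...,1]-.26)<.06)]
print(len(q));print(cv2.minEnclosingCircle((q[:,:2]*1000).astype(np.float32)))
E
```

```text
t 3.43 pos [0.4246 0.3235 0.4034] yaw 112.21 shift cm [-0.5  -0.05 18.94] F [ 0.3  0.4 -0.7]
696
((450.1741943359375, 260.45654296875), 38.860801696777344)
```

View pics/w1.png

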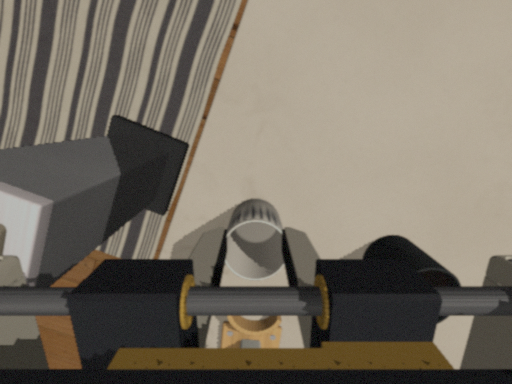

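Request:
send_rows --targets '[[[0.39,0,0,3.8,0],[0.39,0,0,3.8,0],[0.39,0,0,3.8,0],[0.39,0,0,3.8,0],[0.39,0,0,2.7,0],[0.39,0,0,1.0,0],[0.39,0,0,0,0],[0.39,-0.7,0,0,0],[0.39,-0.7,0,0,0],[0.39,-0.4,0,0,0]]]'

```text
t: 4.32
eef_pos: [0.4343, 0.3009, 0.2184]
ee_rot: [0.56, 0.829, 0.002, 0.001]
contact_force: [-0.2, -0.0, 0.7]
width: 0.0363
grip_force: 0.0
```

Request:
send_rows --targets '[[[0.39,-0.4,0,0,0],[0.39,-0.4,0,0,0],[0.39,-0.4,0,0,0],[0.39,-0.4,0,0,0],[0.39,-0.4,0,0,0],[0.39,-0.4,0,0,0],[0.39,-0.4,0,0,0],[0.39,-0.4,0,0,0],[0.39,-0.4,0,0,0],[0.39,-0.4,0,0,0]]]'

```text
t: 5.15
eef_pos: [0.4477, 0.2639, 0.2157]
ee_rot: [0.56, 0.829, -0.0, -0.0]
contact_force: [-0.7, 2.0, 2.8]
width: 0.0362
grip_force: 1.7
```

```bash
python3 - <<'E'
from h import *;from workcell import ctrl
tool(ctrl.sense(),[.489,.162,.214])
d=ctrl.get_image("scene");cv2.imwrite('pics/s2.png',cv2.resize(d["image"][120:320,120:380,::-1],None,fx=2.5,fy=2.5))
for n in("scene","top"):
    P=cloud(ctrl.get_image(n));q=P[(P[...,2]>.09)&(P[...,2]<.104)&(P[...,0]<.52)&(P[...,0]>.41)&(abs(P[...,1]-.22)<.08)]
    print(n,len(q),cv2.minEnclosingCircle((q[:,:2]*1000).astype(np.float32)))
E
```

```text
t 5.15 pos [0.4477 0.2639 0.2157] yaw 111.95 shift cm [-10.99   0.03   0.17] F [-0.7  2.   2.8]
scene 278 ((454.92095947265625, 228.4325408935547), 47.76190948486328)
top 68 ((462.60650634765625, 223.67398071289062), 38.0976676940918)
```

View pics/s2.png

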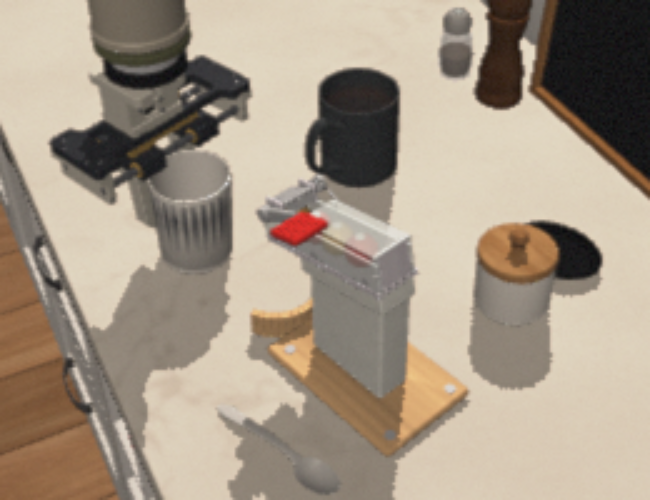

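The cup stands upright in the finger cradle, at about (185,205) in the crop. The saddle ahead at (280,320) is clear, so I'll continue.

Request:
send_rows --targets '[[[0.39,-0.4,0,0,0],[0.39,-0.4,0,0,0],[0.39,-0.4,0,0,0],[0.39,-0.4,0,0,0],[0.39,-0.4,0,0,0],[0.39,-0.4,0,0,0],[0.39,-0.4,0,0,0],[0.39,-0.4,0,0,0],[0.39,-0.4,0,0,0],[0.39,-0.4,0,0,0]]]'

```text
t: 6.13
eef_pos: [0.4627, 0.2267, 0.2157]
ee_rot: [0.56, 0.829, -0.0, 0.0]
contact_force: [-0.0, 0.7, -1.0]
width: 0.0365
grip_force: 0.8
```

Request:
send_rows --targets '[[[0.39,-0.4,0,0,0],[0.39,-0.4,0,0,0],[0.39,-0.4,0,0,0],[0.39,-0.4,0,0,0],[0.39,-0.4,0,0,0],[0.39,-0.4,0,0,0],[0.39,-0.4,0,0,0],[0.39,-0.4,0,0,0],[0.39,-0.4,0,0,0],[0.39,-0.4,0,0,0]]]'

```text
t: 6.97
eef_pos: [0.4776, 0.1897, 0.2157]
ee_rot: [0.56, 0.829, -0.0, -0.0]
contact_force: [-0.0, 0.8, 0.2]
width: 0.0365
grip_force: 0.7
```

```bash
python3 - <<'E'
from h import *;from workcell import ctrl
tool(ctrl.sense(),[.489,.162,.214])
d=ctrl.get_image("scene");cv2.imwrite('pics/s3.png',cv2.resize(d["image"][120:320,120:380,::-1],None,fx=2.5,fy=2.5))
for n in("scene","top"):
    P=cloud(ctrl.get_image(n));q=P[(P[...,2]>.085)&(P[...,2]<.102)&(P[...,0]<.56)&(P[...,0]>.43)&(P[...,1]>.09)&(P[...,1]<.24)]
    print(n,len(q),cv2.minEnclosingCircle((q[:,:2]*1000).astype(np.float32)))
E
```

```text
t 6.97 pos [0.4776 0.1897 0.2157] yaw 111.94 shift cm [-2.99  0.02  0.17] F [-0.   0.8  0.2]
scene 277 ((484.92486572265625, 156.0957489013672), 47.61449432373047)
top 37 ((499.37493896484375, 127.84856414794922), 29.71343231201172)
```

View pics/s3.png

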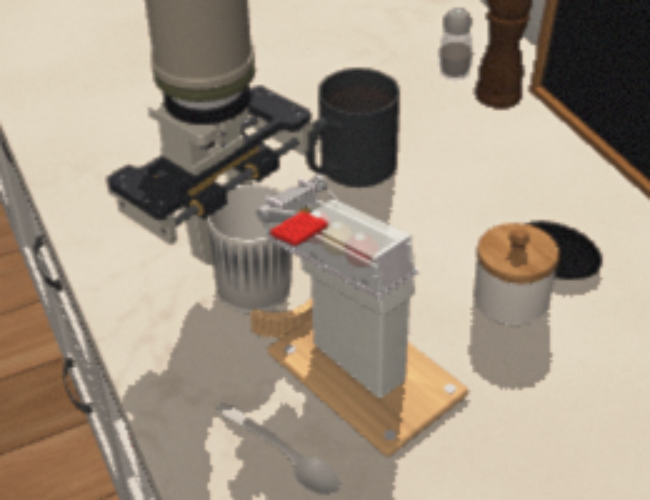

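The cup is upright at (250,250) in the crop and about 3 cm short of home. I'll go slower now.

Request:
send_rows --targets '[[[0.39,-0.25,0,0,0],[0.39,-0.25,0,0,0],[0.39,-0.25,0,0,0],[0.39,-0.25,0,0,0],[0.39,-0.25,0,0,0],[0.39,-0.25,0,0,0],[0.39,-0.25,0,0,0],[0.39,-0.25,0,0,0],[0.39,-0.25,0,0,0],[0.39,-0.25,0,0,0]]]'

```text
t: 7.95
eef_pos: [0.4869, 0.1666, 0.2158]
ee_rot: [0.56, 0.829, 0.0, 0.0]
contact_force: [-0.7, 3.4, 2.3]
width: 0.0358
grip_force: 1.5
```

Request:
send_rows --targets '[[[0.39,-0.07,0,0,0],[0.39,-0.07,0,0,0],[0.39,-0.07,0,0,0],[0.39,-0.07,0,0,0],[0.39,-0.07,0,0,0],[0.39,0,0,0,0],[0.39,0,0,0,0],[0.39,0,0,0,0],[0.39,0,0,0,0],[0.39,0,0,0,0]]]'

```text
t: 8.78
eef_pos: [0.4884, 0.1639, 0.2161]
ee_rot: [0.559, 0.829, 0.001, 0.0]
contact_force: [0.6, 4.4, 0.9]
width: 0.0363
grip_force: 2.5
```

Request:
send_rows --targets '[[[0.39,-0.05,0,0,0],[0.39,-0.05,0,0,0],[0.39,-0.05,0,0,0],[0.39,-0.05,0,0,0],[0.39,-0.05,0,0,0],[0.39,0,0,0,0],[0.39,0,0,0,0],[0.39,0,0,0,0],[0.39,0,0,0,0],[0.39,0,0,0,0]]]'

```text
t: 9.62
eef_pos: [0.4896, 0.1621, 0.2165]
ee_rot: [0.559, 0.829, 0.001, 0.0]
contact_force: [1.3, 8.0, 2.1]
width: 0.0363
grip_force: 4.1
```

```bash
python3 - <<'E'
from h import *;from workcell import ctrl
tool(ctrl.sense(),[.489,.162,.214])
d=ctrl.get_image("scene");cv2.imwrite('pics/s4.png',cv2.resize(d["image"][150:310,170:330,::-1],None,fx=3.7,fy=3.7))
P=cloud(d);q=P[(P[...,2]>.03)&(P[...,2]<.095)&(P[...,0]<.5)&(P[...,0]>.42)&(P[...,1]>.07)&(P[...,1]<.2)]
print(len(q),q.min(0),q.max(0))
E
```

```text
t 9.62 pos [0.4896 0.1621 0.2165] yaw 111.96 shift cm [ 0.01 -0.06  0.25] F [1.3 8.  2.1]
640 [0.45345887 0.08300001 0.03015957] [0.4999934  0.16052753 0.0949619 ]
```

View pics/s4.png

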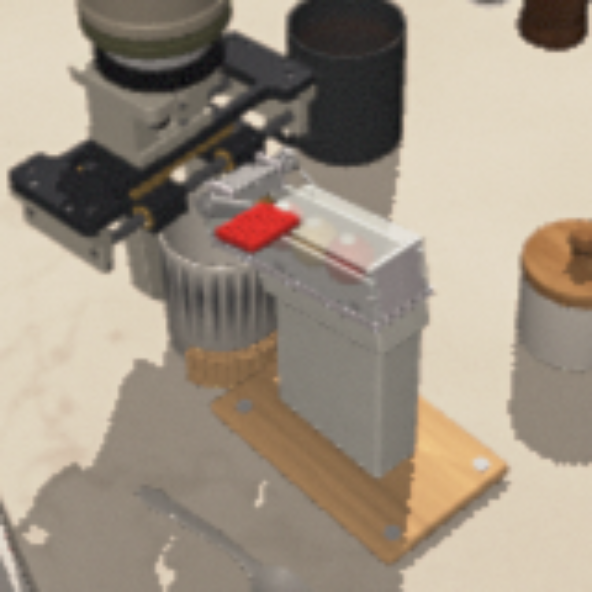

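The force is climbing to 8 N and the cup reads as seated in the saddle. I'll back off so it isn't tilted, then check where it rests.

Request:
send_rows --targets '[[[0.39,0.1,0,0,0],[0.39,0.1,0,0,0],[0.39,0.2,0,0,0],[0.39,0.5,0,0,0],[0.39,1.5,0,0,0],[0.39,2.5,0,0,0],[0.39,2.5,0,0,0],[0.39,1.5,0,-1.5,0],[0.39,0,0,-3,0],[0.39,0,0,-4,0]]]'

```text
t: 10.5
eef_pos: [0.4534, 0.244, 0.2978]
ee_rot: [0.559, 0.829, -0.004, -0.002]
contact_force: [0.6, -0.4, -0.1]
width: 0.0363
grip_force: 0.0
```

```bash
python3 - <<'E'
from h import *;from workcell import ctrl
from scipy.optimize import least_squares
tool(ctrl.sense(),[.489,.162,.214])
c=np.array([.5045,.1235]);a=np.deg2rad(15.7);A=np.array([[np.sin(a),-np.cos(a)],[np.cos(a),np.sin(a)]])
for n in("scene","top","wrist"):
    P=cloud(ctrl.get_image(n)).reshape(-1,3);X=(P[:,:2]-c)@A.T
    rim=(P[:,2]>.094)&(P[:,2]<.104)&(abs(X[:,0])<.06)&(abs(X[:,1])<.06)&(np.hypot(*X.T)>.025)&(X[:,0]<0)
    wall=(P[:,2]>.035)&(P[:,2]<.092)&(X[:,0]<.02)&(X[:,0]>-.06)&(abs(X[:,1])<.05)&(np.hypot(*X.T)>.033)
    for nm,m in(("rim",rim),("wall",wall)):
        if m.sum()>20:
            q=X[m];r=.038 if nm=="rim" else .0368
            if nm=="wall": r=.036+.025*P[m,2]
            f=least_squares(lambda p:np.hypot(*(q-p).T)-r,[0,0],loss='soft_l1',f_scale=.001)
            print(n,nm,m.sum(),(f.x*1000).round(1),'rms',(np.median(abs(f.fun))*1000).round(2),'zmax',P[m,2].max().round(3))
E
```

```text
t 10.5 pos [0.4534 0.244  0.2978] yaw 112.04 shift cm [-8.93  0.3   8.38] F [ 0.6 -0.4 -0.1]
scene rim 58 [-2.3 -1. ] rms 0.56 zmax 0.102
scene wall 408 [-1.8 -0.4] rms 0.73 zmax 0.092
top rim 66 [-3.7 -0.3] rms 0.77 zmax 0.104
top wall 90 [-2.5 -2.1] rms 0.42 zmax 0.092
wrist rim 606 [-6.  -0.2] rms 0.39 zmax 0.102
wrist wall 801 [-6.  -0.3] rms 0.24 zmax 0.092
```

Request:
send_rows --targets '[[[0.39,0,0,-3,0],[0.39,0,0,-3,0],[0.39,0,0,-2,0],[0.39,0,0,-1,0],[0.39,0,0,0,0],[0.39,0,0,0,0],[0,0,0,0,0],[0,0,0,0,0],[0,0,0,0,0],[0,0,0,0,0]]]'

```text
t: 11.48
eef_pos: [0.4556, 0.2437, 0.3895]
ee_rot: [0.56, 0.829, -0.001, -0.001]
contact_force: [0.0, 0.3, 0.5]
width: 0.0142
grip_force: 0.0
```

```bash
python3 - <<'E'
from h import *;from workcell import ctrl
from scipy.optimize import least_squares
tool(ctrl.sense(),[.489,.162,.214])
c=np.array([.5045,.1235]);a=np.deg2rad(15.7);A=np.array([[np.sin(a),-np.cos(a)],[np.cos(a),np.sin(a)]])
for n in("scene","top","wrist"):
    d=ctrl.get_image(n);P=cloud(d).reshape(-1,3);X=(P[:,:2]-c)@A.T
    h=cv2.cvtColor(d["image"],cv2.COLOR_RGB2HSV).reshape(-1,3)
    rim=(P[:,2]>.094)&(P[:,2]<.104)&(abs(X[:,0])<.06)&(abs(X[:,1])<.06)&(np.hypot(*X.T)>.025)&(X[:,0]<0)
    wall=(P[:,2]>.035)&(P[:,2]<.092)&(X[:,0]<.02)&(X[:,0]>-.06)&(abs(X[:,1])<.05)&(np.hypot(*X.T)>.033)
    for nm,m in(("rim",rim),("wall",wall)):
        if m.sum()>20:
            q=X[m];r=.038 if nm=="rim" else .036+.025*P[m,2]
            f=least_squares(lambda p:np.hypot(*(q-p).T)-r,[0,0],loss='soft_l1',f_scale=.001)
            print(n,nm,m.sum(),(f.x*1000).round(1),'rms',(np.median(abs(f.fun))*1000).round(2))
    oak=(h[:,0]>6)&(h[:,0]<24)&(h[:,1]>80)&(abs(X[:,0])<.25)&(abs(X[:,1])<.07)
    t=oak&(P[:,2]>.0235)&(P[:,2]<.03)&(X[:,0]<.06)
    if t.sum()>5:
        print('  saddle top',t.sum(),'x',np.percentile(X[t,0]*1000,[0,3,10,100]).round(1),'y',(np.percentile(X[t,1]*1000,[1,99])).round(1),'r',np.percentile(np.hypot(*X[t].T)*1000,[1,10,50,90,99]).round(1))
    f=oak&(P[:,2]>.006)&(P[:,2]<.016)&(X[:,0]>.06)
    if f.sum()>20: print('  foot',cv2.minAreaRect((X[f]*1000).astype(np.float32)),(np.percentile(X[f]*1000,[0.5,99.5],axis=0)).round(1).tolist())
    if n=="wrist": cv2.imwrite('pics/w5.png',d["image"][:,:,::-1])
E
```

```text
t 11.48 pos [0.4556 0.2437 0.3895] yaw 111.95 shift cm [-8.83  0.08 17.55] F [0.  0.3 0.5]
scene rim 58 [-2.2 -0.9] rms 0.61
scene wall 416 [-1.9 -0.3] rms 0.86
  saddle top 78 x [10.1 12.3 15.8 42.9] y [-41.2   8.6] r [34.7 36.1 39.7 43.3 44.7]
  foot ((128.62704467773438, 0.263763427734375), (137.25656127929688, 101.5120620727539), 0.167922243475914) [[61.1, -49.2], [196.9, 49.5]]
top rim 66 [-3.7 -0.3] rms 0.84
top wall 89 [-2.4 -2.1] rms 0.52
  saddle top 11 x [ 9.4 10.4 12.6 22.6] y [-40.4 -31. ] r [38.1 38.2 39.9 41.7 41.7]
  foot ((127.35591125488281, 1.1969566345214844), (134.0071563720703, 97.5582046508789), 0.20199376344680786) [[61.3, -47.3], [193.6, 49.4]]
wrist rim 41 [-80.7 -12.3] rms 0.43
wrist wall 211 [-5.9 -0.3] rms 0.27
```

View pics/w5.png

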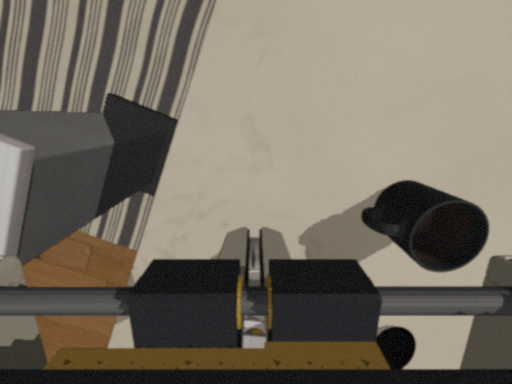

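The wrist view shows the closed fingers at (254,255); the mug at (432,225) is undisturbed. Against the saddle and foot in the same views, the cup axis is about 1 mm from the rest, so it is home. Next I go above the pad.

Request:
send_rows --targets '[[[0,0,0,-2.5,0.11],[0,-3.15,-0.45,0,0],[0,-3.15,-0.45,0,0],[0,-3.15,-0.45,0,0],[0,-3.15,-0.45,0,0],[0,-3.15,-0.45,0,0],[0,-3.15,-0.45,0,0],[0,-3.15,-0.45,0,0],[0,0,0,0,0],[0,0,0,0,0]]]'

```text
t: 12.47
eef_pos: [0.485, 0.0216, 0.4158]
ee_rot: [0.606, 0.796, 0.0, 0.0]
contact_force: [-0.5, 0.7, 0.1]
width: 0.0003
grip_force: 0.0
```

```bash
python3 - <<'E'
from h import *;from workcell import ctrl
s=ctrl.sense();tool(s,[.4848,.0231,.376]);print(s["width"])
d=ctrl.get_image("scene");P=cloud(d);m=red(d)&(P[...,2]>.16)&(P[...,2]<.2)&(P[...,0]<.6);print('pad',m.sum(),P[m].mean(0))
cv2.imwrite('pics/s6.png',cv2.resize(d["image"][150:310,170:330,::-1],None,fx=3.7,fy=3.7))
E
```

```text
t 12.47 pos [0.485  0.0216 0.4158] yaw 105.45 shift cm [0.15 0.02 3.98] F [-0.5  0.7  0.1]
0.0003467411001450011
pad 163 [0.48659252 0.02564806 0.18214811]
```

View pics/s6.png

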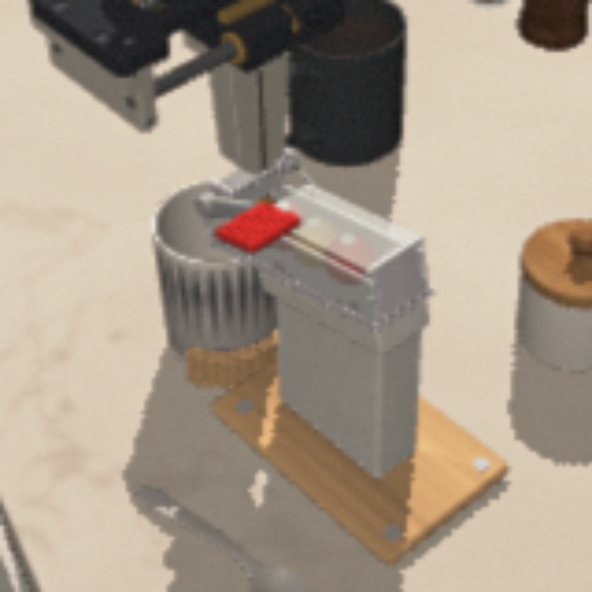

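The fingers stand above the pad, the cup sits upright in the saddle, and all chocolates are in the chute. Pressing now.

Request:
send_rows --targets '[[[0,0.1,0,3.5,0],[0,0,0,0.9,0],[0,0,0,0.5,0],[0,0,0,0.5,0],[0,0,0,0.5,0],[0,0,0,0.5,0],[0,0,0,0.5,0],[0,0,0,0.5,0],[0,0,0,0.5,0],[0,0,0,0.5,0]]]'

```text
t: 13.35
eef_pos: [0.4851, 0.0236, 0.3321]
ee_rot: [0.604, 0.797, 0.0, 0.001]
contact_force: [2.7, -5.2, 4.0]
width: 0.0002
grip_force: 2.7
```

Request:
send_rows --targets '[[[0,0,0,0.1,0],[0,0,0,0.1,0],[0,0,0,0.1,0],[0,0,0,0.1,0],[0,0,0,0,0],[0,0,0,0,0],[0,0,0,0,0],[0,0,0,0,0],[0,0,0,0,0],[0,0,0,0,0]]]'

```text
t: 14.18
eef_pos: [0.4853, 0.0236, 0.3303]
ee_rot: [0.604, 0.797, 0.001, 0.001]
contact_force: [-6.1, -5.4, 20.5]
width: 0.0001
grip_force: 10.2
```

Request:
send_rows --targets '[[[0,0,0,0,0],[0,0,0,0,0],[0,0,0,0,0],[0,0,0,0,0],[0,0,0,0,0],[0,0,0,0,0],[0,0,0,0,0],[0,0,0,0,0],[0,0,0,0,0],[0,0,0,0,0]]]'

```text
t: 15.02
eef_pos: [0.4852, 0.0236, 0.3303]
ee_rot: [0.604, 0.797, 0.001, 0.001]
contact_force: [-5.5, -3.1, 20.7]
width: 0.0005
grip_force: 10.2
```

```bash
python3 - <<'E'
from h import *;from workcell import ctrl
d=ctrl.get_image("scene");t=ctrl.get_image("top")
a=cv2.resize(d["image"][150:310,170:280,::-1],(400,582));b=cv2.resize(t["image"][150:260,230:306,::-1],(400,582))
cv2.imwrite('pics/s7.png',np.hstack([a,b]))
E
```

```text
(no output)
```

View pics/s7.png

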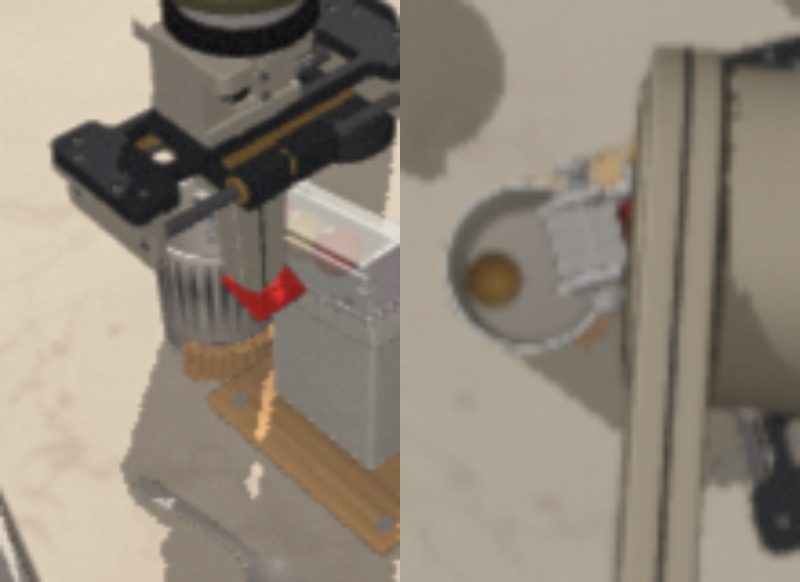

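The gold ball lies in the cup (right panel, about (494,278)), and the pad is fully down in the left panel at (262,295). Next I lift straight up and clear.

Request:
send_rows --targets '[[[0,0,0,-0.5,0],[0,0,0,-0.7,0],[0,0,0,-0.7,0],[0,0,0,-0.7,0],[0,0,0,-0.9,0],[0,0,0,-1.2,0],[0,0,0,-2.5,0],[0,0,0,-3,0],[0,0,0,-2,0],[0,0,0,-1,0]]]'

```text
t: 15.95
eef_pos: [0.4849, 0.024, 0.4636]
ee_rot: [0.604, 0.797, 0.001, 0.002]
contact_force: [1.5, -0.8, 0.1]
width: 0.0007
grip_force: 0.0
```

Request:
send_rows --targets '[[[0,-3,-1,0,0],[0,-3,-1,0,0],[0,-3,-1,0,0],[0,-3,-1,0,0],[0,-2,-0.5,0,0],[0,-1,0,0,0],[0,0,0,0,0],[0,0,0,0,0],[0,0,0,0,0],[0,0,0,0,0]]]'

```text
t: 16.78
eef_pos: [0.4819, -0.1314, 0.4597]
ee_rot: [0.604, 0.797, 0.0, -0.0]
contact_force: [-1.3, 0.3, -0.1]
width: 0.0003
grip_force: 0.0
```

```bash
python3 - <<'E'
from h import *;from workcell import ctrl
d=ctrl.get_image("scene");t=ctrl.get_image("top")
for i in(d,t):
    P=cloud(i);m=red(i)&(P[...,2]>.16)&(P[...,2]<.2)&(P[...,0]<.6);print('pad',m.sum(),P[m].mean(0))
tool(ctrl.sense(),[0,0,0])
a=cv2.resize(d["image"][150:310,170:280,::-1],(400,582));b=cv2.resize(t["image"][150:260,230:306,::-1],(400,582))
cv2.imwrite('pics/s8.png',np.hstack([a,b]))
E
```

```text
pad 3 [0.4699557  0.03185839 0.17691731]
pad 211 [0.48775307 0.03074434 0.18088906]
t 16.88 pos [ 0.4819 -0.1316  0.4598] yaw 105.73 shift cm [ 25.73 -42.82  45.98] F [-0.   0.1  0.1]
```

View pics/s8.png

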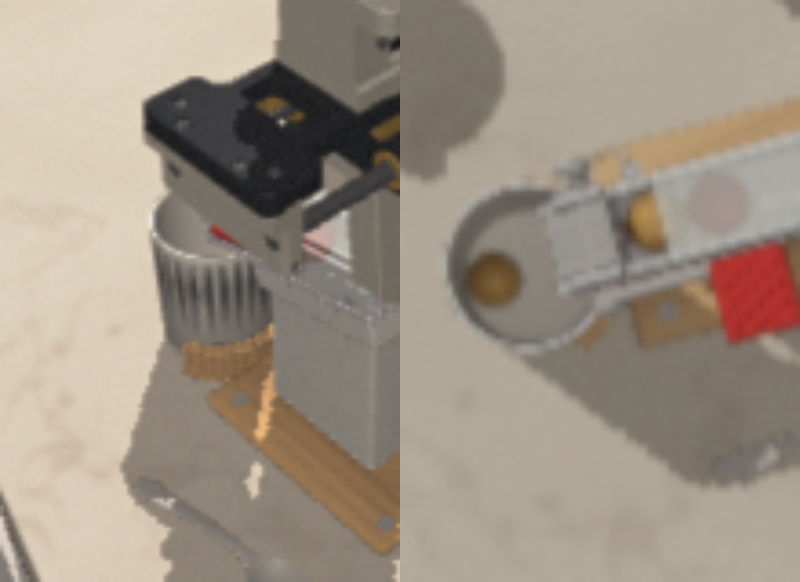

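The right panel shows one gold ball in the cup at (494,278). The row in the chute has moved down by one, the pad is back up at z 0.181 and the cup is still home. The robot is clear.

```bash
python3 -c "
from workcell import ctrl
print(ctrl.job_done())"
```

```text
the job is handed in; nothing more can be done
None
```

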